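# Fetch the anvil tin out of the latched craft chest

## Robot

A 7-joint arm with a two-finger parallel gripper is mounted at the origin on a cart in front of the work surface, level with it; the furniture and walls round the work are solid. World frame = base frame: x ahead of the robot, y to its left, z up, the work surface at z = 0. Lengths are in mm, angles in rad, forces in N, time in s.
With the tool pointing down it reaches from about 425 to 1025 mm from the base axis. Payload 9.4 kg.
Tool frame: the origin (TCP) lies on the mounting face of the last link; the fingertips stand 173 mm ahead of it and the grasp point (between the pads) lies 155 mm ahead of it; z points along the fingers, y is the line along which they close (so a half turn about z gives the same grasp; the last joint's range is limited). The gripper opens to 85 mm and grips with 20 to 120 N. Pads are 22 mm wide; open, the fingers measure 114 mm over their backs; the gripper's body (76 mm by 85 mm) begins 54 mm behind the grasp point. The pads swing forward as they close: fully open they stand 13 mm farther back than shut.
Start: joints at [-1.238, 0.599, -0.003, 1.599, 0.002, 0.943, -0.08], TCP at [288.855, 664.972, 404.675] pointing down, gripper open.
Joint ranges: [-2.57, 2.57], [-0.35, 1.97], [-1.29, 1.29], [0.11, 2.56], [-1.05, 4.19], [0.11, 1.86], [-2.63, 2.63]. Speed limits (rad/s): [2.22, 2.22, 3.01, 3.01, 3.14, 3.14, 3.14].

## Interface

Orientations are given as a unit quaternion [w, x, y, z].
In Python, from cell import r gives the robot as it stands.
- The arm moves only by the tool inch_along, called after "Call:" by a JSON object that holds its "api" and its "payload", one argument or row to a line. Schema: {"type":"object","properties":{"increments":{"type":"array","items":{"type":"object","properties":{"tx":{"type":"number"},"ty":{"type":"number"},"tz":{"type":"number"},"ax":{"type":"number"},"ay":{"type":"number"},"az":{"type":"number"}},"additionalProperties":false},"minItems":1,"maxItems":8},"finger_gap":{"type":"number"},"clamp_n":{"type":"number"},"only":{"type":"string"},"quiet":{"type":"boolean"},"lines":{"type":"string"}},"required":["increments"],"additionalProperties":false}. increments is a list of rows, 1 to 8 of them, each an object with the fields tx, ty, tz (the shift in mm), ax, ay, az (a rotation vector in rad); a field left out counts as zero; each row shifts and turns the commanded pose from where the row before left it, along the tool's axes as they then stand; what a row does not reach is not made up. A row lasts 1/12 s, in which the tool goes at most 41.7 mm and 0.125 rad, less where a joint would pass 70% of its speed; a pose out of reach is approached as far as the arm can. finger_gap is the finger opening in mm, set as the call begins (left out keeps the last). The fingers move at their own pace and stop on an object; clamp_n is the grip in N (left out, the last holds). Time passes only in rows, so rows that do not move let the fingers close. The tool returns the time, the measured TCP pose, the force, the opening and the grip force at its end. only (a regular expression) keeps the lines of the reply that match it, lines (a string "A,B") keeps lines A to B, and quiet returns only ok. Input that does not fit is refused with a message, and nothing moves.
- r.sense(): the state, without advancing time (a new reading comes with each control period).
- r.camera(name): name is "side" or "top"; returns a dict with "image" (480x640x3 uint8, blue, green, red), "intrinsics" (3x3 intrinsics, pixels), "D" ([k1, k2, p1, p2, k3] as OpenCV has them; the pictures are not rectified), "R" (3x3) and "t" (3): a world point X has camera coordinates R X + t. Camera axes: x right, y down, z forward; pixel columns grow to the right and rows downward; lengths in mm; the calibration is good to about 2 mm. A picture is of the moment at which its call begins. There is no depth.
- r.job_done(): hands the job in; it is judged then, once.
The state is a dict: "clock": time; "joints": joint angles; "dq": joint speeds; "joint_torque": joint torques, N m; "eef_pos": TCP position; "tcp_rot": TCP orientation; "force": force on the tool from outside, world axes, zero at the start; "moment": the same for the moment, N m; "opening": finger opening in mm; "grasp_force": force on a finger pad.
Only numpy, scipy, OpenCV 4.12 (cv2) and the standard library are available. Lean on these libraries where they do the work, as an engineer would, in place of code of your own. Each camera call takes 0.05 s, during which the arm holds its last target. There are 200 camera calls.

## Task

Lift the paddle latch on the green chest and swing its lid right up so that it stays standing open. One of the three identical closed tins inside holds the steel eyelet anvil: find it by weight, and stand that heavy tin upright on the felt of the beading tray, well inside its frame. Leave the two light tins standing upright in the chest, and do not knock over or push away the thread cone, the blue tape roll or the mint scissors.

Things in the scene. Friction and masses are not known exactly. Their poses are not given: they have to be found in the camera images.
- chest: sage-green steel chest, fixed, 170 (x) x 250 mm (y); origin: centre of its underside, front to its -x (which faces the robot's right), z up. Base 71 mm tall with its feet, walls 3 mm, inner floor at z 9 mm (tin tops at 81 mm); 106 mm tall with the lid shut. Inside the front wall a strike plate 30 mm wide juts 9 mm in, 6 mm under the rim; small carrying handles stand 13 mm out of both ends
- chest_hinge (a point): middle of the lid's hinge line, which runs along the chest's y at the back: x +85, y 0, z 71 mm in the chest frame
- chest_lid (a joint): lid angle in rad: 0 shut, 1.9 at its stop (leaning back past upright). A 35 mm deep steel pan, 170 x 250 mm, hinged at the back, its front rising. Latched it cannot be raised; unlatched it lifts with about 4 N at the front and stays wherever it is left (stiff hinge)
- paddle (a joint): angle of the latch paddle in rad: 0 at rest (free edge 0.2 rad below level), 0.7 at its upper stop. Hinged on the front of the lid; lifting its free edge (2 N, rising to 5 N; springs back) withdraws a hidden pawl in the lid. Above about 0.4 rad the lid is free, and lifting on carries it up with the paddle
- paddle_lip (a point): middle of the paddle's free front edge; moves with paddle and lid. The paddle is a steel plate 54 mm wide, 4 mm thick with a 5 mm rolled edge, standing out 40 mm from the middle of the lid's front; at rest this point is at x -128, y 0, z 84 mm in the chest frame. Free space under it down to the table
- tin_a: closed square tin, 46 x 46 x 72 mm tall, silver with a pale lid that stays on; one of three alike, upright in a row along the chest's y, 74 mm apart, turned up to 0.15 rad. Origin: centre of underside, x and y square to its sides. One tin (it varies, cannot be seen) holds an anvil and weighs about 0.32 kg, the others 0.10 kg each
- tin_b: as tin_a
- tin_c: as tin_a
- bead_tray: fixed beading tray, 140 (x) x 130 mm (y), mauve felt in a light wooden frame; the felt is 4 mm above the table, the frame 9 mm tall and 6 mm wide; origin at the centre of its underside, z up
- thread_cone: loose cone of gold thread standing upright, 62 mm across at the foot and 150 mm tall, beside the paddle on its far side, at about x -140, y -118 mm of the chest; origin at the centre of its foot, z up; easily knocked over
- blue_roll: loose blue roll of paper tape standing on its rim, 40 x 23 mm and 38 mm tall, beside the paddle on its near side, at about x -145, y +95 mm of the chest; origin at the centre of its underside
- mint_scissors: loose mint-green scissors lying flat between the chest and the robot, 57 x 141 mm (long along its own y), 10 mm thick; origin at the middle of the underside

How it is judged (in metres and radians):
On the way, in this order (a step that is already met when the one before it is completed fails the run):
1. the paddle is lifted (value of joint paddle above 0.3 rad), for 0.05 s.
2. the lid stands open, at least 1.4 rad (value of joint chest_lid above 1.4 rad), for 0.2 s.
At the end, for the whole second after the job is handed in: Lid open 1.4 rad or more; the heavy tin at rest, upright (0.1 rad), its full weight on the tray's felt, within 45 mm (x) and 40 mm (y) of the tray's centre; the two light tins upright (0.1 rad) on the chest floor; the cone upright (0.15 rad) (value of joint chest_lid above 1.4 rad and ((x of tin_a in the frame of bead_tray between -0.045 and 0.045 m and y of tin_a in the frame of bead_tray between -0.04 and 0.04 m and z of tin_a in the frame of bead_tray below 0.008 m and angle between each of tin_a, tin_b, tin_c's own z axis and vertical below 0.1 rad and linear speed of tin_a below 0.02 m/s and contact force between tin_a and bead_tray above 2 N and x of tin_b in the frame of chest between -0.075 and 0.075 m and y of tin_b in the frame of chest between -0.115 and 0.115 m and z of each of tin_b, tin_c in the frame of chest below 0.016 m and x of tin_c in the frame of chest between -0.075 and 0.075 m and y of tin_c in the frame of chest between -0.115 and 0.115 m) or (x of tin_b in the frame of bead_tray between -0.045 and 0.045 m and y of tin_b in the frame of bead_tray between -0.04 and 0.04 m and z of tin_b in the frame of bead_tray below 0.008 m and angle between each of tin_b, tin_a, tin_c's own z axis and vertical below 0.1 rad and linear speed of tin_b below 0.02 m/s and contact force between tin_b and bead_tray above 2 N and x of tin_a in the frame of chest between -0.075 and 0.075 m and y of tin_a in the frame of chest between -0.115 and 0.115 m and z of each of tin_a, tin_c in the frame of chest below 0.016 m and x of tin_c in the frame of chest between -0.075 and 0.075 m and y of tin_c in the frame of chest between -0.115 and 0.115 m) or (x of tin_c in the frame of bead_tray between -0.045 and 0.045 m and y of tin_c in the frame of bead_tray between -0.04 and 0.04 m and z of tin_c in the frame of bead_tray below 0.008 m and angle between each of tin_c, tin_a, tin_b's own z axis and vertical below 0.1 rad and linear speed of tin_c below 0.02 m/s and contact force between tin_c and bead_tray above 2 N and x of tin_a in the frame of chest between -0.075 and 0.075 m and y of tin_a in the frame of chest between -0.115 and 0.115 m and z of each of tin_a, tin_b in the frame of chest below 0.016 m and x of tin_b in the frame of chest between -0.075 and 0.075 m and y of tin_b in the frame of chest between -0.115 and 0.115 m)) and angle between thread_cone's own z axis and vertical below 0.15 rad); the robot touches nothing.
It fails at once if the thread cone is knocked over or pushed more than 50 mm (angle between thread_cone's own z axis and vertical above 0.6 rad or distance of thread_cone from where it was at the start of the episode above 0.05 m).
It fails at once if the blue tape roll is pushed more than 50 mm (distance of blue_roll from where it was at the start of the episode above 0.05 m).
It fails at once if the mint scissors are pushed more than 50 mm (distance of mint_scissors from where it was at the start of the episode above 0.05 m).
It also fails if it takes over 72 s, if anything falls off the work surface, if the arm or the gripper's body presses on something with over 40 N, if the wrist force passes 120 N, or if a joint passes its speed limit or range.

## Working session

There is one attempt and no reset: what is moved stays moved. The work goes in short steps, Python scripts to look and compute and a tool call to move; the robot and the scene stay as the last step left them, time stands still between calls to the robot, and variables do not carry over. Pictures are saved under pics/ and viewed, at most 11 in all, crops included, and the job is handed in when it is done.

```bash
ls; mkdir -p pics
```

Create h.py:
```python
import numpy as np, cv2
from cell import r
def shot(n):
    c=r.camera(n); 
    for k in("intrinsics","D","R","t"): c[k]=np.array(c[k],float)
    return c
def ray(c,uv):
    p=cv2.undistortPoints(np.array(uv,float).reshape(-1,1,2),c["intrinsics"],c["D"]).reshape(-1,2)
    d=np.c_[p,np.ones(len(p))]@c["R"]; o=-c["R"].T@c["t"].ravel()
    return o,d
def onplane(c,uv,z):
    o,d=ray(c,uv); return o+d*((z-o[2])/d[:,2])[:,None]
def tri(c1,p1,c2,p2):
    o1,d1=ray(c1,p1);o2,d2=ray(c2,p2);d1=d1[0]/np.linalg.norm(d1[0]);d2=d2[0]/np.linalg.norm(d2[0])
    s=np.linalg.lstsq(np.c_[d1,-d2],o2-o1,rcond=None)[0]
    a=o1+s[0]*d1;b=o2+s[1]*d2
    return (a+b)/2,np.linalg.norm(a-b)
def proj(c,X):
    return cv2.projectPoints(np.array(X,float).reshape(-1,1,3),cv2.Rodrigues(c["R"])[0],c["t"],c["intrinsics"],c["D"])[0].reshape(-1,2)
```

Run:
```python
from h import *
for n in("side","top"):
    c=shot(n); cv2.imwrite(f"pics/{n}0.png",c["image"]); print(n,-c["R"].T@c["t"].ravel(),c["R"].round(3).tolist())
s=r.sense(); print(s)
```

```text
cell.py
pics
side [177.00620689  89.77812556 820.99714777] [[-0.464, -0.886, 0.01], [-0.755, 0.39, -0.527], [0.463, -0.252, -0.85]]
top [ 411.67385244 -118.12675487 1197.28484395] [[-0.016, -1.0, 0.012], [-0.991, 0.014, -0.133], [0.133, -0.014, -0.991]]
{'clock': 0.1, 'joints': array([-1.23767143,  0.60001054, -0.00252013,  1.60004107,  0.0018269 ,
        0.94289457, -0.07979895]), 'dq': array([ 1.25353797e-03, -3.44110331e-03,  6.56162893e-06, -1.70886316e-03,
        5.09691793e-04,  3.53725021e-04,  1.60727333e-03]), 'joint_torque': array([ 6.61628321e-03, -7.77987242e+01,  1.57063980e+00, -2.58626640e+01,
        1.27348953e-02,  5.54805811e-03, -2.43347631e-05]), 'eef_pos': array([288.80940538, 664.79744129, 403.93162737]), 'tcp_rot': array([-5.75048753e-05,  2.03453902e-01,  9.79084293e-01, -6.73744345e-04]), 'force': array([ 0.60828133, -0.53976143, -0.27248103]), 'moment': array([ 0.00476313,  0.0336851 , -0.00912525]), 'grasp_force': 0.0, 'opening': 85.19520350246654}
```

View pics/side0.png

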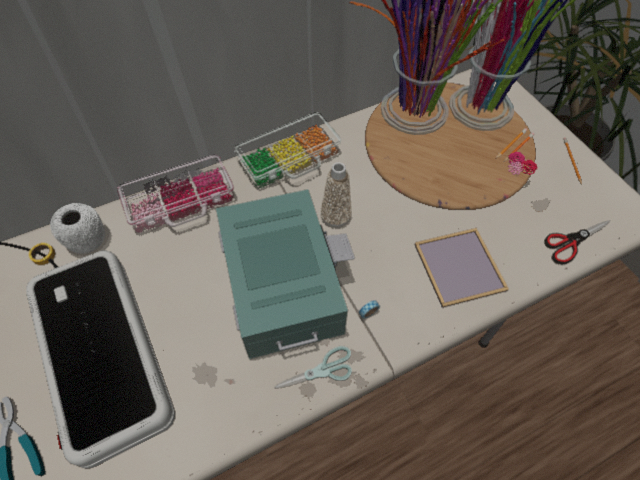

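View pics/top0.png

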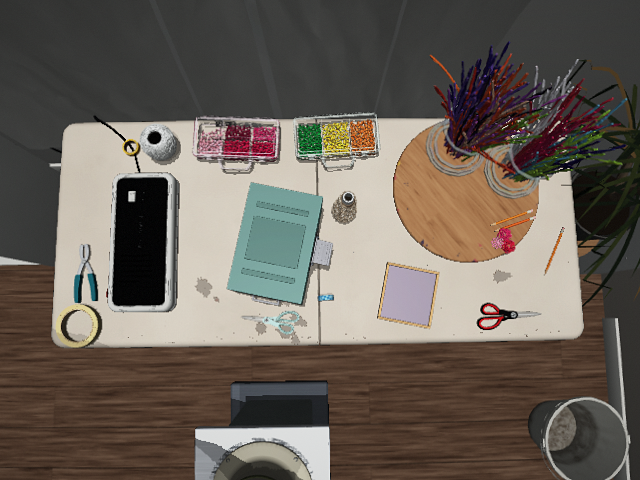

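The side view shows the chest with its lid corners at about (217,207), (312,190), (345,318) and (243,335). The paddle is at (341,248), the cone at (337,195), the roll at (369,309), the tray around (461,267) and the scissors at (318,370). In the top view the paddle is at (323,254), the cone at (345,207), the roll at (326,297) and the tray at (408,294).

Run:
```python
from h import *
cs={n:shot(n) for n in("side","top")}
def quad(m):
    m=cv2.morphologyEx(m,cv2.MORPH_CLOSE,np.ones((5,5)));m=cv2.morphologyEx(m,cv2.MORPH_OPEN,np.ones((3,3)))
    k=max(cv2.findContours(m,cv2.RETR_EXTERNAL,cv2.CHAIN_APPROX_NONE)[0],key=cv2.contourArea)
    return k
Q={}
for n,c in cs.items():
    hsv=cv2.cvtColor(c["image"],cv2.COLOR_BGR2HSV)
    for p,(u,v) in {"lid":((280,255) if n=="side" else (275,245)),"felt":((461,267) if n=="side" else (408,294)),"pad":((341,248) if n=="side" else (323,254)),"side":((290,340) if n=="side" else (268,298))}.items(): print(n,p,hsv[v,u])
    g=cv2.inRange(hsv,(75,60,95 if n=="side" else 60),(95,255,255)); 
    f=cv2.inRange(hsv,(120,20,100),(150,120,255)); w=np.zeros_like(f); 
    if n=="side": w[225:310,410:510]=255
    else: w[255:330,370:445]=255
    for nm,m in(("lid",g),("felt",f&w)):
        k=quad(m); 
        h=cv2.convexHull(k)
        for e in np.linspace(2,30,57):
            a=cv2.approxPolyDP(h,e,True)
            if len(a)<=4: break
        Q[n,nm]=a.reshape(-1,2); print(n,nm,Q[n,nm].tolist(),cv2.contourArea(k))
for nm,z in(("lid",106),("felt",4)):
  for n in cs: print(nm,n,onplane(cs[n],Q[n,nm],z).round(1).tolist())
c=cs["side"]["image"];
a=cv2.resize(cs["side"]["image"][150:340,290:400],None,fx=3,fy=3,interpolation=2)
b=cv2.resize(cs["top"]["image"][170:360,220:370],None,fx=3,fy=3,interpolation=2)
cv2.imwrite("pics/crop.png",np.hstack([a,b]))
```

```text
side lid [ 86  60 106]
side felt [150  19 133]
side pad [165   4 142]
side side [75 44 58]
side lid [[307, 192], [331, 293], [252, 308], [220, 215]] 8149.0
side felt [[474, 234], [500, 286], [445, 290], [422, 246]] 2748.0
top lid [ 85  66 146]
top felt [137  25 183]
top pad [120   8 185]
top side [30 20 51]
top lid [[251, 183], [321, 197], [300, 303], [228, 288]] 7974.5
top felt [[390, 266], [435, 274], [427, 324], [381, 315]] 2359.0
lid side [[676.2, -146.7, 106.0], [476.8, -89.6, 106.0], [510.9, 32.9, 106.0], [700.5, 12.1, 106.0]]
lid top [[713.5, 12.8, 106.0], [678.5, -147.1, 106.0], [438.5, -96.4, 106.0], [474.0, 63.4, 106.0]]
felt side [[503.8, -426.2, 4.0], [389.0, -399.4, 4.0], [428.7, -304.4, 4.0], [527.5, -319.8, 4.0]]
felt top [[527.9, -316.3, 4.0], [506.4, -426.7, 4.0], [385.3, -401.5, 4.0], [408.9, -290.2, 4.0]]
```

View pics/crop.png

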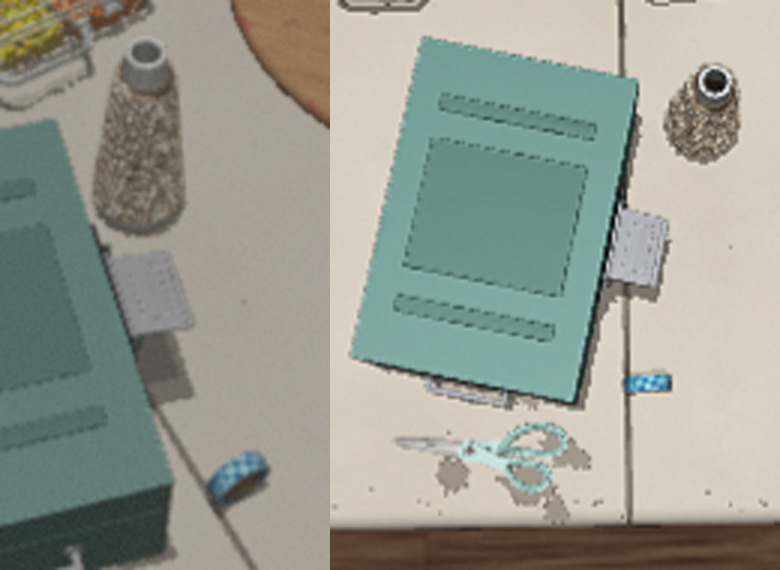

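The crop shows the paddle's free edge running from (346,234) to (354,258) in the side view and from (332.7,242.7) to (330,265.7) in the top view. The near-front lid corner is at about (346.7,312) in the side view.

Add to h.py:
```python
from scipy.spatial.transform import Rotation as Rn
a=np.array([.2137,.9769,0]);b=np.array([-.9769,.2137,0]);C0=np.array([576.1,-41.8,0])
def ch(x,y,z): return C0+x*a+y*b+np.array([0,0,z])
def tool(alpha,sgn=1,ax=a,cl=b):
    z=np.cos(alpha)*ax-np.sin(alpha)*np.array([0,0,1]);y=sgn*cl;return Rn.from_matrix(np.c_[np.cross(y,z),y,z])
def cur():
    s=r.sense();q=s["tcp_rot"];return s,np.array(s["eef_pos"]),Rn.from_quat([q[1],q[2],q[3],q[0]])
def go(point,R,ahead=155,quiet=0):
    s,p,R0=cur();tcp=np.array(point)-ahead*R.as_matrix()[:,2];dw=tcp-p
    print("world",dw.round(1),"tool-now",R0.inv().apply(dw).round(1),"tool-after",R.inv().apply(dw).round(1),"rot",(R0.inv()*R).as_rotvec().round(3),"tcp",tcp.round(1))
```

Run:
```python
from h import *
S,T=shot("side"),shot("top")
for n,p,q in(("lip far",(346,234),(332.7,242.7)),("lip near",(354,258.3),(330,265.7)),("lid nearfront",(346.7,312),(300.5,303.5)),("lid farfront",(308.5,190),(322,196.7)),("roll top",(369,303),(326,296)),("cone top",(338.5,166),(347.5,197.5))): print(n,*[np.round(v,1) for v in tri(S,p,T,q)])
print("lip pred",ch(-128,0,84),"cone",ch(-140,-118,0),"roll",ch(-145,95,0))
t=onplane(T,[(263,322),(301,317)],5);print(t)
for s in(1,-1): go(ch(-180,0,150),tool(.7,s),173)
```

```text
lip far [ 575.5 -172.9   85.4] 0.5
lip near [ 524.4 -163.5   84.3] 5.2
lid nearfront [437.7 -97.2 102.1] 0.6
lid farfront [ 678.2 -150.   107.8] 1.6
roll top [ 456.2 -155.8   41.6] 1.9
cone top [ 663.3 -202.9  161. ] 0.5
lip pred [ 548.7464 -166.8432   84.    ] cone [ 661.4562 -203.7826    0.    ] roll [ 452.308 -163.149    0.   ]
[[396.69628304  -4.69236166   5.        ]
 [407.29886778 -96.40901546   5.        ]]
world [  220.5 -1011.8  -142.9] tool-now [-605.4 -840.1  143.4] tool-after [ 715.7 -431.7 -627.9] rot [-0.763 -0.628 -1.64 ] tcp [ 509.4 -346.9  261.4]
world [  220.5 -1011.8  -142.9] tool-now [-605.4 -840.1  143.4] tool-after [-715.7  431.7 -627.9] rot [-0.597  0.726  1.283] tcp [ 509.4 -346.9  261.4]
```

Call:
{"api": "inch_along", "payload": {
  "increments": [
    {"az": 0.125},
    {"az": 0.125},
    {"ty": -40},
    {"ty": -40}
  ],
  "finger_gap": 0
}}

```text
clock: 0.63
eef_pos: [240.0, 601.6, 403.7]
tcp_rot: [0.0, 0.325, 0.946, 0.0]
force: [-1.0, -0.3, -0.2]
opening: 38.8
grasp_force: 0.0
```

```bash
python3 -c "
from h import *;s,p,R=cur();print(s['joints'].round(3),p,R.as_matrix().round(3).tolist())"
```

```text
[-1.322  0.506  0.064  1.791 -0.041  0.846 -0.33 ] [240.00781494 601.60417549 403.65847942] [[-0.789, 0.615, 0.001], [0.615, 0.789, -0.0], [-0.001, 0.0, -1.0]]
```

Call:
{"api": "inch_along", "payload": {
  "increments": [
    {"az": 0.125},
    {"az": 0.125},
    {"az": 0.125},
    {"az": 0.125},
    {"az": 0.125},
    {"az": 0.125},
    {"az": 0.125},
    {"az": 0.125}
  ],
  "finger_gap": 0,
  "quiet": true
}}

```text
ok
```

Call:
{"api": "inch_along", "payload": {
  "increments": [
    {"az": 0.125},
    {"tx": -32,"ty": 26},
    {"tx": -32,"ty": 26},
    {"tx": -32,"ty": 26},
    {"tx": -32,"ty": 26},
    {"tx": -32,"ty": 26},
    {"tx": -32,"ty": 26},
    {"tx": -32,"ty": 26}
  ],
  "quiet": true
}}

```text
ok
```

Call:
{"api": "inch_along", "payload": {
  "increments": [
    {"tx": -32,"ty": 26},
    {"tx": -32,"ty": 26},
    {"tx": -32,"ty": 26},
    {"tx": -32,"ty": 26},
    {"tx": -32,"ty": 26},
    {"tx": -32,"ty": 26},
    {"tx": -32,"ty": 26},
    {"tx": -32,"ty": 26}
  ]
}}

```text
clock: 2.63
eef_pos: [519.5, 47.9, 405.0]
tcp_rot: [0.0, 0.778, 0.628, 0.0]
force: [0.8, 1.2, -0.0]
opening: -0.2
grasp_force: 0.0
```

Run:
```python
from h import *
s,p,R=cur();print(s['joints'].round(3),p,R.as_matrix().round(3).tolist())
go(ch(-220,0,170),tool(.7,-1),173)
go(ch(-220,0,170),tool(1.57,-1),173)
```

```text
[-0.515  0.379  0.428  2.08  -0.234  0.727 -0.153] [519.54277769  47.93639306 404.95854332] [[0.212, 0.977, 0.001], [0.977, -0.212, 0.0], [0.0, 0.0, -1.0]]
world [ -18.7 -433.9 -123.5] tool-now [-428.1   73.7  123.3] tool-after [-370.1   74.4 -247.7] rot [-0.     0.87   0.002] tcp [ 500.8 -386.   281.4]
world [   9.5 -304.8  -62. ] tool-now [-295.9   73.9   61.9] tool-after [-295.8   74.4   61.7] rot [0.    0.    0.002] tcp [ 529.1 -256.9  343. ]
```

Call:
{"api": "inch_along", "payload": {
  "increments": [
    {"tx": -39,"ty": 7},
    {"tx": -39,"ty": 7},
    {"tx": -39,"ty": 7},
    {"tx": -39,"ty": 7},
    {"tx": -39,"ty": 7},
    {"tx": -39,"ty": 7},
    {"tx": -39,"ty": 7},
    {"tx": -39,"ty": 7}
  ]
}}

```text
clock: 3.3
eef_pos: [507.0, -268.8, 404.9]
tcp_rot: [0.0, 0.779, 0.628, 0.0]
force: [0.3, 0.7, -0.3]
opening: 0.1
grasp_force: 0.0
```

Call:
{"api": "inch_along", "payload": {
  "increments": [
    {"tx": -39,"ty": 6},
    {"tx": -39,"ty": 6},
    {"tx": -39,"ty": 6},
    {"ay": 0.125},
    {"ay": 0.125},
    {"ay": 0.125},
    {"ay": 0.125},
    {"ay": 0.125}
  ]
}}

```text
clock: 3.97
eef_pos: [500.1, -385.5, 405.3]
tcp_rot: [-0.194, 0.74, 0.597, 0.242]
force: [-0.0, 1.3, -1.1]
opening: -0.2
grasp_force: 0.0
```

Call:
{"api": "inch_along", "payload": {
  "increments": [
    {"ay": 0.125},
    {"ay": 0.125},
    {}
  ]
}}

```text
clock: 4.22
eef_pos: [499.3, -386.5, 403.4]
tcp_rot: [-0.268, 0.705, 0.566, 0.332]
force: [0.5, -0.0, -0.8]
opening: 0.0
grasp_force: 0.0
```

Run:
```python
from h import *
s,p,R=cur();print(s['joints'].round(3),p,R.as_matrix().round(3).tolist())
go(ch(-220,0,170),tool(.7,-1),173)
c=shot("side");cv2.imwrite("pics/s1.png",c["image"])
```

```text
[ 0.669  0.618  0.1    1.739 -0.785  1.428  0.931] [ 499.2774961  -386.52366181  403.35707248] [[0.138, 0.977, 0.165], [0.621, -0.215, 0.754], [0.772, -0.002, -0.636]]
world [   1.5    0.5 -121.9] tool-now [-93.5   1.6  78.2] tool-after [-92.7   1.4  79.2] rot [-0.    -0.011 -0.002] tcp [ 500.8 -386.   281.4]
```

View pics/s1.png

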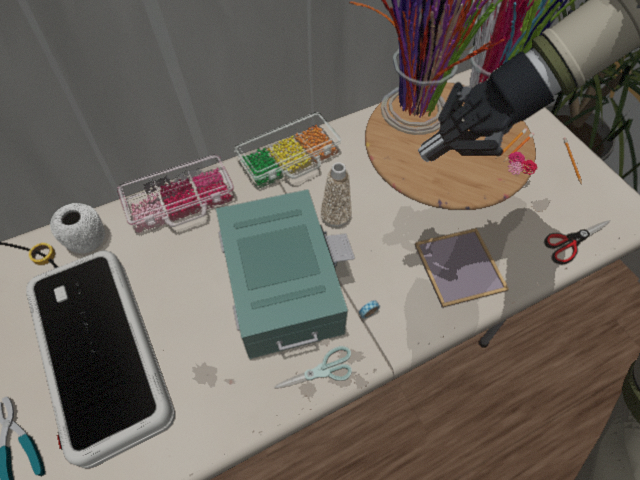

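The side view shows the arm reaching across with the closed gripper tilted at about (430,150), pointing at the chest. Everything is clear, and the paddle is at (341,248).

Run:
```python
from h import *
s,p,R=cur()
go(ch(-165,0,38),R,173)
go(ch(-106,0,38),R,173)
```

```text
world [  13.1   53.6 -254.5] tool-now [-159.8    1.7  205.6] tool-after [-159.8    1.7  205.6] rot [0. 0. 0.] tcp [ 512.6 -332.6  149. ]
world [  25.7  111.3 -254.5] tool-now [-121.9    1.6  250.9] tool-after [-121.9    1.6  250.9] rot [0. 0. 0.] tcp [ 525.2 -275.   149. ]
```

Call:
{"api": "inch_along", "payload": {
  "increments": [
    {"tx": -23,"tz": 29},
    {"tx": -23,"tz": 29},
    {"tx": -23,"tz": 29},
    {"tx": -23,"tz": 29},
    {"tx": -23,"tz": 29},
    {"tx": -23,"tz": 29},
    {"tx": -22,"ty": 1.6,"tz": 31},
    {}
  ]
}}

```text
clock: 4.93
eef_pos: [513.1, -328.6, 144.7]
tcp_rot: [-0.269, 0.705, 0.569, 0.327]
force: [-0.1, 0.8, 0.2]
opening: -0.0
grasp_force: 0.0
```

Call:
{"api": "inch_along", "payload": {
  "increments": [
    {"tx": 9,"tz": 11},
    {"tx": 9,"tz": 11},
    {"tx": 10,"tz": 12},
    {"tx": 10,"tz": 12},
    {},
    {}
  ]
}}

```text
clock: 5.43
eef_pos: [526.9, -272.9, 152.8]
tcp_rot: [-0.265, 0.704, 0.57, 0.33]
force: [1.3, -0.7, -0.9]
opening: -0.0
grasp_force: 0.0
```

Run:
```python
from h import *
s,p,R=cur();print(s['joints'].round(3))
tip=p+173*R.as_matrix()[:,2];d=tip-C0;print("tip chest",d@a,d@b,d[2])
go(ch(-106,0,38),R,173)
c=shot("side");cv2.imwrite("pics/s2.png",cv2.resize(c["image"][120:360,250:570],None,fx=2,fy=2))
```

```text
[ 0.613  0.916 -0.069  1.95  -0.995  0.95   1.232]
tip chest -103.6065891638877 -1.2285528900925868 41.73217691563849
world [-1.7 -2.1 -3.7] tool-now [-4.4 -1.2  0.6] tool-after [-4.4 -1.2  0.6] rot [0. 0. 0.] tcp [ 525.2 -275.   149. ]
```

View pics/s2.png

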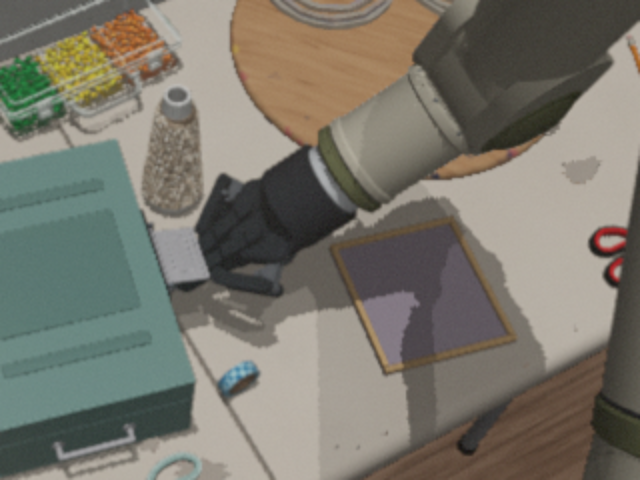

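The zoomed side view shows the fingertips under the paddle, with the paddle plate at crop (182,255). The cone (173,160) and roll (238,378) are untouched.

Call:
{"api": "inch_along", "payload": {
  "increments": [
    {"tx": 7.7,"tz": -6.4},
    {"tx": 7.7,"tz": -6.4},
    {"tx": 7.7,"tz": -6.4},
    {"tx": 5,"tz": -4},
    {"tx": 5,"tz": -4},
    {"tx": 5,"tz": -4},
    {}
  ]
}}

```text
clock: 6.07
eef_pos: [526.3, -273.0, 200.7]
tcp_rot: [-0.266, 0.705, 0.569, 0.33]
force: [-0.8, -0.2, -3.2]
opening: 0.0
grasp_force: 1.6
```

Call:
{"api": "inch_along", "payload": {
  "increments": [
    {"tx": 5,"tz": -4},
    {"tx": 5,"tz": -4},
    {"tx": 5,"tz": -4},
    {"tx": 5,"tz": -4},
    {}
  ]
}}

```text
clock: 6.48
eef_pos: [526.4, -272.5, 226.4]
tcp_rot: [-0.265, 0.705, 0.569, 0.33]
force: [-1.4, -0.6, -2.6]
opening: -0.2
grasp_force: 1.6
```

Run:
```python
from h import *
s,p,R=cur();print(s['joints'].round(3),R.as_matrix()[:,2])
tip=p+173*R.as_matrix()[:,2];d=tip-C0;print("tip chest",d@a,d@b,d[2])
c=shot("side");cv2.imwrite("pics/s3.png",cv2.resize(c["image"][120:360,200:520],None,fx=2,fy=2))
```

```text
[ 0.598  0.8   -0.045  1.952 -0.952  1.032  1.13 ] [ 0.16339914  0.74985275 -0.64110964]
tip chest -103.25591129262892 -0.6609319547471593 115.44589454201166
```

View pics/s3.png

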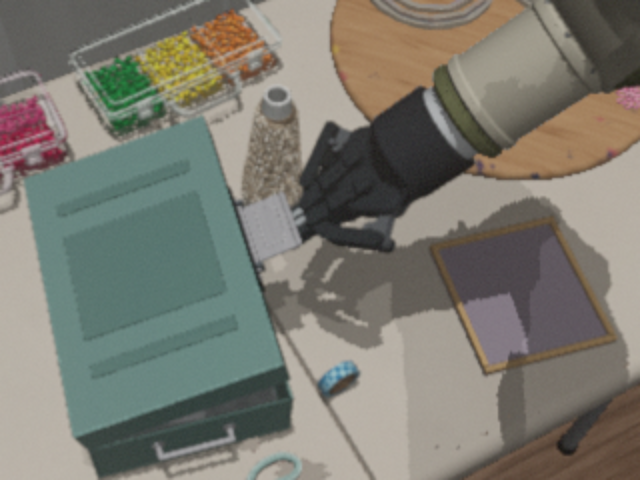

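The side view shows the paddle lifted onto the fingers at crop (270,228) and the lid slightly raised, with a dark gap at (230,395). Next I work out the rows for the arc.

Create arc.py:
```python
from h import *
import sys
def arc(phi1,al1,n,rad=193):
    s,p,R=cur();z0=R.as_matrix()[:,2];d=p+173*z0-ch(85,0,71);u,v=d@a,d[2]
    f0=np.arctan2(v,-u);r0=np.hypot(u,v);al0=np.arctan2(-z0[2],z0@a);print("phi",f0,"r",r0,"al",al0)
    P=lambda f,rr,al:np.array([-rr*np.cos(f)-173*np.cos(al),rr*np.sin(f)+173*np.sin(al)])
    for i in range(n):
        k,k1=i/n,(i+1)/n;L=lambda x,y,t:x+(y-x)*t
        e=P(L(f0,phi1,k1),L(r0,rad,k1),L(al0,al1,k1))-P(L(f0,phi1,k),L(r0,rad,k),L(al0,al1,k));al=L(al0,al1,k)
        xt=np.array([np.sin(al),np.cos(al)]);zt=np.array([np.cos(al),-np.sin(al)])
        print([round(float(e@xt)),0,round(float(e@zt)),0,round(-(al1-al0)/n,3),0])
if __name__=="__main__": arc(*map(float,sys.argv[1:3]),int(sys.argv[3]))
```

```bash
python3 arc.py 0.9 1.25 8
```

```text
phi 0.22847281636848413 r 193.46272722973893 al 0.6963452369285911
[27, 0, -6, 0, np.float64(-0.069), 0]
[27, 0, -6, 0, np.float64(-0.069), 0]
[27, 0, -6, 0, np.float64(-0.069), 0]
[27, 0, -6, 0, np.float64(-0.069), 0]
[27, 0, -5, 0, np.float64(-0.069), 0]
[27, 0, -5, 0, np.float64(-0.069), 0]
[27, 0, -5, 0, np.float64(-0.069), 0]
[27, 0, -5, 0, np.float64(-0.069), 0]
```

Call:
{"api": "inch_along", "payload": {
  "increments": [
    {"tx": 13.5,"tz": -3,"ay": -0.035},
    {"tx": 13.5,"tz": -3,"ay": -0.035},
    {"tx": 13.5,"tz": -3,"ay": -0.035},
    {"tx": 13.5,"tz": -3,"ay": -0.035},
    {"tx": 13.5,"tz": -3,"ay": -0.035},
    {"tx": 13.5,"tz": -3,"ay": -0.035},
    {"tx": 13.5,"tz": -3,"ay": -0.035},
    {"tx": 13.5,"tz": -3,"ay": -0.035}
  ]
}}

```text
clock: 7.2
eef_pos: [539.1, -212.3, 316.7]
tcp_rot: [-0.183, 0.745, 0.6, 0.227]
force: [-1.9, -3.8, -0.6]
opening: -0.1
grasp_force: 1.9
```

Call:
{"api": "inch_along", "payload": {
  "increments": [
    {"tx": 13.5,"tz": -2.5,"ay": -0.035},
    {"tx": 13.5,"tz": -2.5,"ay": -0.035},
    {"tx": 13.5,"tz": -2.5,"ay": -0.035},
    {"tx": 13.5,"tz": -2.5,"ay": -0.035},
    {"tx": 13.5,"tz": -2.5,"ay": -0.035},
    {"tx": 13.5,"tz": -2.5,"ay": -0.035},
    {"tx": 13.5,"tz": -2.5,"ay": -0.035},
    {"tx": 13.5,"tz": -2.5,"ay": -0.035}
  ]
}}

```text
clock: 7.87
eef_pos: [557.7, -127.0, 383.5]
tcp_rot: [-0.098, 0.769, 0.62, 0.122]
force: [-2.1, -2.9, 2.0]
opening: 0.2
grasp_force: 1.6
```

```bash
python3 arc.py 1.7 1.57 8
python3 -c "
from h import *
print(r.sense()['joints'])
c=shot('side');cv2.imwrite('pics/s4.png',c['image'])"
```

```text
phi 0.8936212487275251 r 189.7890394943155 al 1.2576370730651698
[25, 0, -6, 0, np.float64(-0.039), 0]
[25, 0, -5, 0, np.float64(-0.039), 0]
[26, 0, -4, 0, np.float64(-0.039), 0]
[26, 0, -3, 0, np.float64(-0.039), 0]
[26, 0, -2, 0, np.float64(-0.039), 0]
[26, 0, 0, 0, np.float64(-0.039), 0]
[26, 0, 1, 0, np.float64(-0.039), 0]
[26, 0, 2, 0, np.float64(-0.039), 0]
[ 0.04970894  0.46123604  0.22416011  1.9887238  -0.58873902  0.80550347
  0.47257294]
```

View pics/s4.png

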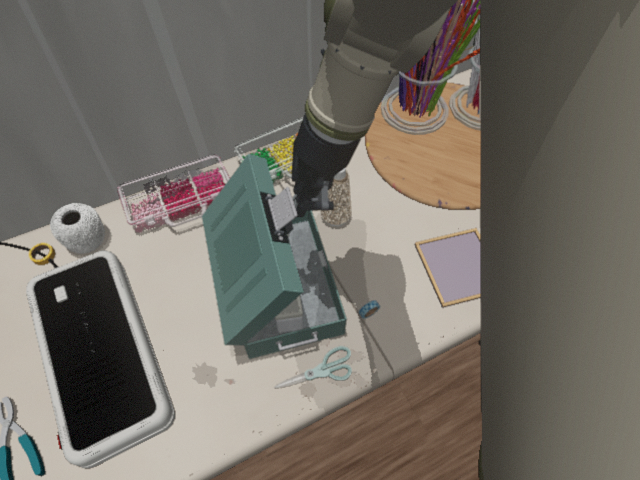

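The side view shows the lid about halfway up, at roughly 0.8 rad. The fingers are behind the paddle at (285,210) and the cone is still upright at (337,205).

Call:
{"api": "inch_along", "payload": {
  "increments": [
    {"tx": 12.5,"tz": -3,"ay": -0.02},
    {"tx": 12.5,"tz": -3,"ay": -0.02},
    {"tx": 12.5,"tz": -2.5,"ay": -0.02},
    {"tx": 12.5,"tz": -2.5,"ay": -0.02},
    {"tx": 13,"tz": -2,"ay": -0.02},
    {"tx": 13,"tz": -2,"ay": -0.02},
    {"tx": 13,"tz": -1.5,"ay": -0.02},
    {"tx": 13,"tz": -1.5,"ay": -0.02}
  ]
}}

```text
clock: 8.58
eef_pos: [577.7, -34.5, 424.7]
tcp_rot: [-0.049, 0.776, 0.626, 0.06]
force: [0.1, -2.0, -1.3]
opening: 0.1
grasp_force: 0.9
```

Call:
{"api": "inch_along", "payload": {
  "increments": [
    {"tx": 13,"tz": -1,"ay": -0.02},
    {"tx": 13,"tz": -1,"ay": -0.02},
    {"tx": 13,"ay": -0.02},
    {"tx": 13,"ay": -0.02},
    {"tx": 13,"tz": 0.5,"ay": -0.02},
    {"tx": 13,"tz": 0.5,"ay": -0.02},
    {"tx": 13,"tz": 1,"ay": -0.02},
    {"tx": 13,"tz": 1,"ay": -0.02}
  ]
}}

```text
clock: 9.25
eef_pos: [599.6, 66.5, 432.2]
tcp_rot: [0.001, 0.779, 0.628, -0.003]
force: [-0.3, -1.6, -0.6]
opening: -0.0
grasp_force: 0.6
```

```bash
python3 arc.py 1.9 1.57 4
python3 -c "
from h import *
print(r.sense()['joints'])
c=shot('side');t=shot('top');cv2.imwrite('pics/s5.png',np.hstack([c['image'][100:400,150:480],t['image'][120:420,170:500]]))"
```

```text
phi 1.7023512792034414 r 189.85231162339207 al 1.5763448838001897
[9, 0, 1, 0, np.float64(0.002), 0]
[9, 0, 1, 0, np.float64(0.002), 0]
[9, 0, 2, 0, np.float64(0.002), 0]
[9, 0, 2, 0, np.float64(0.002), 0]
[-0.49625894  0.44714324  0.42056223  1.87534682 -0.22695879  0.87028986
 -0.17840608]
```

View pics/s5.png

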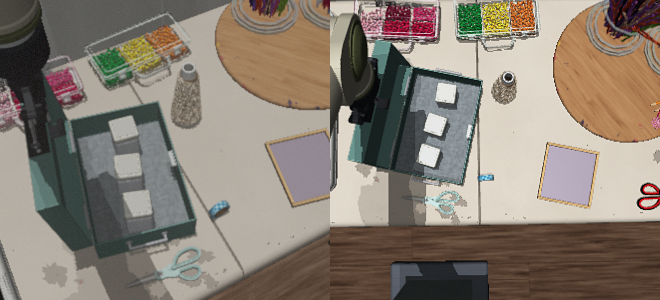

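The pair of views shows the lid standing open. The three pale tin tops are at side full-frame (272,229), (277,265) and (289,304), and at top (286,212), (274,245) and (269,275). The cone, roll and scissors have not moved.

Call:
{"api": "inch_along", "payload": {
  "increments": [
    {"tx": 9,"tz": 1},
    {"tx": 9,"tz": 1},
    {"tx": 9,"tz": 2},
    {"tx": 9,"tz": 2},
    {"tx": 9,"tz": 2},
    {},
    {}
  ]
}}

```text
clock: 9.93
eef_pos: [609.5, 110.4, 424.4]
tcp_rot: [0.002, 0.778, 0.628, -0.002]
force: [-0.8, -3.4, 2.8]
opening: -0.0
grasp_force: 1.5
```

Call:
{"api": "inch_along", "payload": {
  "increments": [
    {"tx": -30},
    {"tx": -40,"tz": -5},
    {"tx": -40,"tz": -10},
    {"tx": -40},
    {"tx": -40},
    {"tx": -40},
    {"tx": -40},
    {"tx": -40}
  ]
}}

```text
clock: 10.6
eef_pos: [542.8, -194.6, 441.4]
tcp_rot: [0.002, 0.779, 0.627, -0.001]
force: [1.3, -0.2, -0.7]
opening: 0.1
grasp_force: 0.0
```

Create tins.py:
```python
from h import *
W={}
for n,(x0,x1,y0,y1) in {"side":(230,335,205,345),"top":(230,310,190,305)}.items():
    c=shot(n);hsv=cv2.cvtColor(c["image"],cv2.COLOR_BGR2HSV);m=cv2.inRange(hsv,(0,0,175 if n=="side" else 215),(180,40,255))
    w=np.zeros_like(m);w[y0:y1,x0:x1]=255;m&=w
    k=[k for k in cv2.findContours(m,cv2.RETR_EXTERNAL,cv2.CHAIN_APPROX_NONE)[0] if cv2.contourArea(k)>80]
    rc=sorted([cv2.minAreaRect(q) for q in k],key=lambda q:q[0][1]);print(n,[(np.round(q[0],1).tolist(),np.round(q[1],1).tolist()) for q in rc]);W[n]=(c,rc)
if all(len(W[n][1])==3 for n in W):
    for i in range(3):
        X,e=tri(W["side"][0],W["side"][1][i][0],W["top"][0],W["top"][1][i][0]);d=X-C0
        bp=onplane(W["top"][0],cv2.boxPoints(W["top"][1][i]),81);ed=bp[1]-bp[0];an=(np.degrees(np.arctan2(ed[1],ed[0])-1.3555)+45)%90-45
        print("tin",i,X.round(1),"err",round(e,1),"chest",round(d@a,1),round(d@b,1),"yaw rel",round(an,1),"edges",np.linalg.norm(ed).round(1),np.linalg.norm(bp[2]-bp[1]).round(1))
```

```bash
python3 tins.py
```

```text
side [([258.0, 211.0], [12.0, 56.0]), ([273.1, 227.5], [20.7, 24.5]), ([328.0, 235.1], [68.0, 15.2]), ([277.2, 265.2], [22.5, 25.2]), ([286.7, 303.1], [24.5, 26.4])]
top [([285.4, 212.5], [18.2, 17.8]), ([274.4, 243.9], [18.3, 18.0]), ([267.6, 275.1], [18.3, 18.7]), ([243.5, 298.0], [12.0, 27.0])]
```

```bash
sed -i 's/>80\]/>80 and min(cv2.minAreaRect(k)[1])>16 and max(cv2.minAreaRect(k)[1])<30]/' tins.py; python3 tins.py
```

Run:
```python
from h import *
c=shot("side");t=shot("top");k=lambda i,x,y:cv2.resize(i[y:y+170,x:x+130],None,fx=3,fy=3)
im=np.hstack([k(c["image"],170,200),k(t["image"],190,140)])
cv2.imwrite("pics/s6.png",im)
```

```text
side [([273.1, 227.4], [20.7, 24.3]), ([277.2, 265.2], [22.5, 25.2]), ([286.7, 303.1], [24.5, 26.4])]
top [([285.4, 212.5], [18.2, 17.8]), ([274.4, 243.9], [18.3, 18.0]), ([267.6, 275.1], [18.3, 18.7])]
tin 0 [648.3 -64.5  83.6] err 0.2 chest -6.8 -75.3 yaw rel 4.1 edges 42.2 42.5
tin 1 [574.9 -38.6  83.3] err 0.1 chest 2.9 1.8 yaw rel -6.1 edges 41.8 42.5
tin 2 [503.7 -22.7  82.5] err 0.4 chest 3.2 74.8 yaw rel -6.2 edges 42.6 42.1
```

View pics/s6.png

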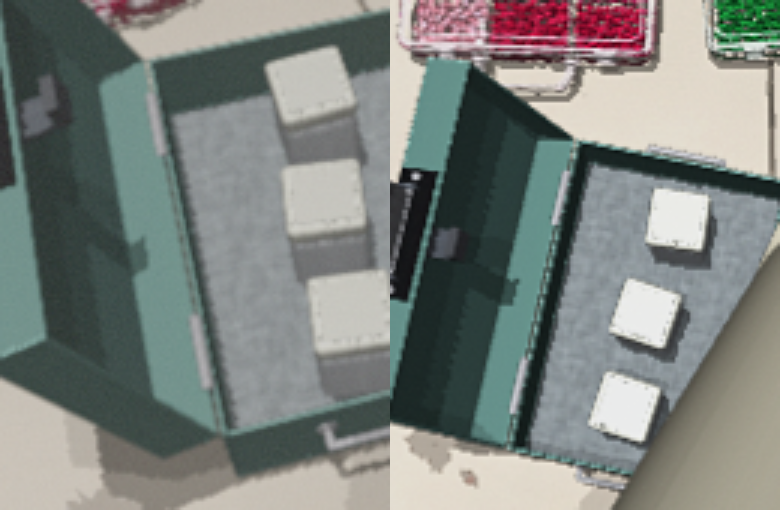

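The crops show the lid leaning back well past upright, with its pan interior visible to the left of the hinge. All three tins are standing upright. I go to the middle tin first.

Create tg.py:
```python
from h import *
import sys
# x y z_grasp psi_deg
x,y,z,ps=map(float,sys.argv[1:5]);c,s=np.cos(np.radians(ps)),np.sin(np.radians(ps))
R=Rn.from_matrix(np.c_[np.cross([c,s,0],[0,0,-1]),[c,s,0],[0,0,-1]]);go((x,y,z),R)
s=r.sense();print("F",s["force"],"op",s["opening"],"j",s["joints"].round(2))
```

```bash
python3 tg.py 574.9 -38.6 180 71.6
```

```text
world [  31.   153.1 -105.9] tool-now [156.6  -2.1 105.2] tool-after [ 18.9 155.1 105.9] rot [-0.003  0.003 -1.463] tcp [574.9 -38.6 335. ]
F [0.86057855 0.5601449  0.15872587] op -0.22225183454281036 j [-0.08  0.4   0.44  1.93 -0.22  0.86  0.27]
```

Call:
{"api": "inch_along", "payload": {
  "increments": [
    {"tx": 39,"az": -0.122},
    {"az": -0.122},
    {"az": -0.122},
    {"az": -0.122},
    {"az": -0.122},
    {"az": -0.122},
    {"az": -0.122},
    {"az": -0.122}
  ],
  "finger_gap": 78,
  "quiet": true
}}

```text
ok
```

Call:
{"api": "inch_along", "payload": {
  "increments": [
    {"az": -0.122},
    {"az": -0.122},
    {"az": -0.122},
    {"az": -0.122},
    {"ty": 38,"tz": 25},
    {"ty": 38,"tz": 25},
    {"ty": 38,"tz": 25},
    {"tz": 25}
  ]
}}

```text
clock: 12.23
eef_pos: [587.0, -46.5, 345.9]
tcp_rot: [0.001, 0.154, 0.988, 0.0]
force: [0.3, -1.1, -0.3]
opening: 78.1
grasp_force: 0.0
```

```bash
python3 tg.py 574.9 -38.6 62 71.6
```

```text
world [ -12.1    7.9 -128.9] tool-now [ 14.2   3.8 128.9] tool-after [ 14.    3.7 128.9] rot [0.    0.002 0.011] tcp [574.9 -38.6 217. ]
F [ 0.34857314 -1.11644292 -0.28900221] op 78.13854121833819 j [-0.03  0.51  0.02  1.98 -0.02  0.66  1.26]
```

Call:
{"api": "inch_along", "payload": {
  "increments": [
    {"tx": 14,"ty": 4,"tz": 9,"az": 0.01},
    {"tz": 30},
    {"tz": 30},
    {"tz": 30},
    {"tz": 20},
    {"tz": 10},
    {}
  ]
}}

```text
clock: 12.82
eef_pos: [572.3, -46.8, 215.5]
tcp_rot: [-0.002, 0.163, 0.987, -0.003]
force: [-0.6, -0.4, -0.0]
opening: 78.0
grasp_force: 0.0
```

```bash
python3 tg.py 574.9 -38.6 62 71.6
```

```text
world [2.6 8.2 1.5] tool-now [ 0.1  8.6 -1.6] tool-after [ 0.1  8.6 -1.5] rot [-0.006 -0.003 -0.007] tcp [574.9 -38.6 217. ]
F [-0.64809897 -0.36617429 -0.03828313] op 78.02014782681277 j [-0.03  0.69  0.02  2.08 -0.02  0.37  1.25]
```

Call:
{"api": "inch_along", "payload": {
  "increments": [
    {},
    {},
    {},
    {},
    {},
    {}
  ],
  "finger_gap": 30,
  "clamp_n": 40
}}

```text
clock: 13.32
eef_pos: [573.2, -48.1, 219.1]
tcp_rot: [0.001, 0.165, 0.986, -0.002]
force: [-0.1, 1.7, 8.8]
opening: 45.5
grasp_force: 41.9
```

Call:
{"api": "inch_along", "payload": {
  "increments": [
    {"tz": -6},
    {"tz": -6},
    {"tz": -6},
    {},
    {},
    {},
    {}
  ]
}}

```text
clock: 13.9
eef_pos: [572.5, -48.3, 235.4]
tcp_rot: [-0.0, 0.165, 0.986, -0.003]
force: [-0.1, 0.6, -1.1]
opening: 45.6
grasp_force: 41.1
```

Call:
{"api": "inch_along", "payload": {
  "increments": [
    {},
    {}
  ]
}}

```text
clock: 14.07
eef_pos: [572.6, -48.3, 235.2]
tcp_rot: [-0.0, 0.165, 0.986, -0.003]
force: [-0.6, 0.4, -0.8]
opening: 45.5
grasp_force: 41.1
```

Call:
{"api": "inch_along", "payload": {
  "increments": [
    {},
    {}
  ]
}}

```text
clock: 14.23
eef_pos: [572.6, -48.3, 235.4]
tcp_rot: [-0.0, 0.165, 0.986, -0.003]
force: [-0.8, -0.3, -0.6]
opening: 45.7
grasp_force: 41.1
```

Call:
{"api": "inch_along", "payload": {
  "increments": [
    {"tz": 8},
    {"tz": 7},
    {"tz": 2},
    {},
    {}
  ]
}}

```text
clock: 14.65
eef_pos: [572.5, -48.4, 218.9]
tcp_rot: [-0.0, 0.165, 0.986, -0.003]
force: [-2.1, 0.6, 14.1]
opening: 45.8
grasp_force: 43.1
```

Call:
{"api": "inch_along", "payload": {
  "increments": [
    {},
    {},
    {},
    {},
    {"tz": -25},
    {"tz": -30},
    {"tz": -30},
    {}
  ],
  "finger_gap": 78
}}

```text
clock: 15.32
eef_pos: [573.9, -48.2, 308.0]
tcp_rot: [0.003, 0.165, 0.986, -0.002]
force: [0.5, -1.0, -0.8]
opening: 78.1
grasp_force: 0.0
```

```bash
python3 tg.py 648.3 -64.5 62 81.8
```

```text
world [ 74.4 -16.3 -91. ] tool-now [-75.    9.   91.5] tool-after [-76.   -5.5  91. ] rot [-0.004  0.007 -0.188] tcp [648.3 -64.5 217. ]
F [ 0.4771875 -1.0112591 -0.7727629] op 78.10093735729016 j [-0.04  0.55  0.03  2.03 -0.02  0.55  1.25]
```

Call:
{"api": "inch_along", "payload": {
  "increments": [
    {"tx": -37,"ty": 4,"az": -0.09},
    {"tx": -38,"ty": 4,"az": -0.09},
    {},
    {"tz": 20},
    {"tz": 20}
  ]
}}

```text
clock: 15.73
eef_pos: [647.5, -61.8, 263.3]
tcp_rot: [0.001, 0.076, 0.997, -0.002]
force: [0.3, 0.1, -1.1]
opening: 78.0
grasp_force: 0.0
```

```bash
python3 tg.py 648.3 -64.5 62 81.8
```

```text
world [  0.8  -2.7 -46.3] tool-now [-1.1 -2.4 46.3] tool-after [-1.1 -2.6 46.3] rot [-0.005  0.002 -0.008] tcp [648.3 -64.5 217. ]
F [ 0.27657186  0.07783791 -1.11718523] op 77.9965592628235 j [ 0.02  0.68 -0.02  1.88  0.03  0.58  1.4 ]
```

Call:
{"api": "inch_along", "payload": {
  "increments": [
    {"tx": -1,"ty": -2.5,"tz": 20},
    {"tz": 20},
    {"tz": 7},
    {}
  ]
}}

```text
clock: 16.07
eef_pos: [646.7, -64.3, 214.2]
tcp_rot: [-0.002, 0.075, 0.997, -0.003]
force: [-0.4, 0.3, 0.6]
opening: 78.2
grasp_force: 0.0
```

Call:
{"api": "inch_along", "payload": {
  "increments": [
    {},
    {},
    {},
    {},
    {},
    {}
  ],
  "finger_gap": 30,
  "clamp_n": 40
}}

```text
clock: 16.57
eef_pos: [647.8, -64.3, 217.9]
tcp_rot: [0.001, 0.075, 0.997, -0.002]
force: [-0.5, 0.3, 7.0]
opening: 45.4
grasp_force: 42.5
```

Call:
{"api": "inch_along", "payload": {
  "increments": [
    {"tz": -6},
    {"tz": -6},
    {"tz": -6},
    {},
    {},
    {},
    {}
  ]
}}

```text
clock: 17.15
eef_pos: [647.2, -64.3, 234.3]
tcp_rot: [-0.001, 0.075, 0.997, -0.002]
force: [-0.6, -0.7, -3.5]
opening: 45.6
grasp_force: 41.7
```

Call:
{"api": "inch_along", "payload": {
  "increments": [
    {},
    {}
  ]
}}

```text
clock: 17.32
eef_pos: [647.3, -64.3, 234.2]
tcp_rot: [-0.001, 0.075, 0.997, -0.002]
force: [-0.2, 0.0, -3.7]
opening: 45.9
grasp_force: 41.7
```

Call:
{"api": "inch_along", "payload": {
  "increments": [
    {},
    {}
  ]
}}

```text
clock: 17.48
eef_pos: [647.3, -64.3, 234.4]
tcp_rot: [-0.0, 0.075, 0.997, -0.003]
force: [0.2, -0.6, -3.2]
opening: 45.6
grasp_force: 41.7
```

Call:
{"api": "inch_along", "payload": {
  "increments": [
    {"tz": -20},
    {"tz": -30},
    {"tz": -30},
    {"tz": -30},
    {"tz": -30},
    {"tz": -20},
    {}
  ]
}}

```text
clock: 18.07
eef_pos: [648.4, -63.7, 399.3]
tcp_rot: [0.003, 0.075, 0.997, -0.002]
force: [-0.3, -0.3, -3.0]
opening: 45.5
grasp_force: 42.3
```

```bash
python3 tg.py 457.1 -358.7 245 78.2;python3 tg.py 457.1 -358.7 245 81
```

```text
world [-191.3 -295.     0.7] tool-now [ 144.7 -320.5   -0.4] tool-after [ 126.9 -327.9   -0.7] rot [-0.004  0.007  0.055] tcp [ 457.1 -358.7  400. ]
F [-0.32037342 -0.27737787 -2.97193007] op 45.5013173205843 j [ 0.02  0.51 -0.02  1.78  0.02  0.84  1.41]
world [-191.3 -295.     0.7] tool-now [ 144.7 -320.5   -0.4] tool-after [ 142.8 -321.3   -0.7] rot [-0.004  0.007  0.006] tcp [ 457.1 -358.7  400. ]
F [-0.32037342 -0.27737787 -2.97193007] op 45.5013173205843 j [ 0.02  0.51 -0.02  1.78  0.02  0.84  1.41]
```

Call:
{"api": "inch_along", "payload": {
  "increments": [
    {"tx": 12,"ty": -27},
    {"tx": 12,"ty": -27},
    {"tx": 12,"ty": -27},
    {"tx": 12,"ty": -27},
    {"tx": 12,"ty": -27},
    {"tx": 12,"ty": -27}
  ]
}}

```text
clock: 18.57
eef_pos: [550.8, -213.8, 394.1]
tcp_rot: [-0.001, 0.075, 0.997, -0.002]
force: [0.2, 0.0, -2.5]
opening: 45.8
grasp_force: 43.6
```

Call:
{"api": "inch_along", "payload": {
  "increments": [
    {"tx": 12,"ty": -27,"az": 0.02},
    {"tx": 12,"ty": -27,"az": 0.02},
    {"tx": 12,"ty": -27,"az": 0.02},
    {"tx": 12,"ty": -27},
    {"tx": 12,"ty": -26},
    {"tx": 12,"ty": -25},
    {"tz": 30},
    {"tz": 30}
  ]
}}

```text
clock: 19.23
eef_pos: [449.7, -357.7, 336.0]
tcp_rot: [0.001, 0.107, 0.994, -0.004]
force: [0.5, 1.4, -4.0]
opening: 45.5
grasp_force: 45.7
```

Call:
{"api": "inch_along", "payload": {
  "increments": [
    {"tz": 30},
    {"tz": 30},
    {"tz": 20},
    {},
    {}
  ]
}}

```text
clock: 19.65
eef_pos: [450.7, -355.7, 254.7]
tcp_rot: [-0.002, 0.105, 0.994, -0.002]
force: [-0.2, 0.1, -2.8]
opening: 45.5
grasp_force: 45.5
```

```bash
python3 tg.py 457.1 -358.7 58 78.2
python3 -c "
from h import *
c=shot('side');t=shot('top');cv2.imwrite('pics/s7.png',np.hstack([c['image'][180:400,290:620],t['image'][180:400,240:570]]))"
```

```text
world [  6.4  -3.  -41.7] tool-now [-7.  -1.4 41.7] tool-after [-6.9 -1.6 41.7] rot [-0.004 -0.003 -0.005] tcp [ 457.1 -358.7  213. ]
F [-0.24672384  0.13518211 -2.83046582] op 45.48318186891978 j [ 0.57  0.63 -0.    2.07  0.01  0.45  1.92]
```

View pics/s7.png

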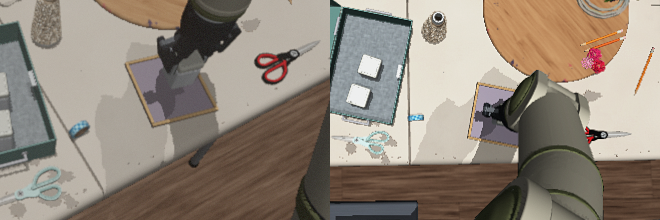

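The tin hangs over the tray, which is at side crop (170,90). Two tins are still standing in the chest, and the cone and roll are untouched. I lower it gently.

Call:
{"api": "inch_along", "payload": {
  "increments": [
    {"tx": -4,"ty": -1,"tz": 15},
    {"tx": -3,"ty": -0.5,"tz": 15},
    {"tz": 7},
    {},
    {}
  ]
}}

```text
clock: 20.17
eef_pos: [457.6, -359.2, 220.0]
tcp_rot: [-0.0, 0.105, 0.994, -0.003]
force: [0.2, -0.9, -2.5]
opening: 45.5
grasp_force: 45.7
```

Call:
{"api": "inch_along", "payload": {
  "increments": [
    {"tz": 1.5},
    {"tz": 1.5},
    {},
    {}
  ]
}}

```text
clock: 20.5
eef_pos: [457.6, -359.2, 216.5]
tcp_rot: [-0.0, 0.105, 0.994, -0.003]
force: [0.3, -0.6, -3.1]
opening: 45.6
grasp_force: 45.7
```

Call:
{"api": "inch_along", "payload": {
  "increments": [
    {"tz": 1.5},
    {"tz": 1},
    {},
    {}
  ]
}}

```text
clock: 20.83
eef_pos: [457.6, -359.1, 213.5]
tcp_rot: [-0.0, 0.105, 0.994, -0.002]
force: [0.4, 0.4, -3.1]
opening: 45.6
grasp_force: 45.7
```

Call:
{"api": "inch_along", "payload": {
  "increments": [
    {"tz": 1},
    {"tz": 0.5},
    {},
    {}
  ]
}}

```text
clock: 21.17
eef_pos: [457.5, -359.2, 212.9]
tcp_rot: [-0.0, 0.105, 0.994, -0.003]
force: [-2.9, 1.8, 6.8]
opening: 45.7
grasp_force: 46.9
```

Contact made. I release, retreat and check.

Call:
{"api": "inch_along", "payload": {
  "increments": [
    {},
    {},
    {},
    {},
    {},
    {"tz": -20},
    {"tz": -30},
    {"tz": -40}
  ],
  "finger_gap": 80
}}

```text
clock: 21.83
eef_pos: [457.2, -358.2, 300.9]
tcp_rot: [-0.002, 0.105, 0.994, -0.001]
force: [1.3, -0.2, -0.2]
opening: 80.0
grasp_force: 0.0
```

Call:
{"api": "inch_along", "payload": {
  "increments": [
    {"tz": -40},
    {"tz": -40},
    {"tz": -40},
    {"ty": -40},
    {"ty": -40},
    {"ty": -40},
    {"ty": -40},
    {"ty": -40}
  ]
}}

```text
clock: 22.5
eef_pos: [415.2, -555.3, 423.4]
tcp_rot: [-0.0, 0.105, 0.994, -0.003]
force: [1.4, -0.2, 0.1]
opening: 80.1
grasp_force: 0.0
```

Call:
{"api": "inch_along", "payload": {
  "increments": [
    {"ty": -40},
    {"ty": -40},
    {"ty": -40},
    {},
    {}
  ]
}}

```text
clock: 22.92
eef_pos: [388.7, -673.4, 422.4]
tcp_rot: [-0.001, 0.107, 0.994, -0.002]
force: [0.6, 1.0, 0.1]
opening: 79.9
grasp_force: 0.0
```

```bash
python3 -c "
from h import *
c=shot('side');t=shot('top');cv2.imwrite('pics/s8.png',np.hstack([c['image'][150:400,170:520],t['image'][150:400,200:500]]))
for n,k in(('s',c),('t',t)):
    g=cv2.inRange(cv2.cvtColor(k['image'],cv2.COLOR_BGR2HSV),(0,0,165 if n=='s' else 205),(40,40,255))
    w=np.zeros_like(g)
    X=proj(k,[(457,-359,76)])[0].astype(int);w[X[1]-18:X[1]+18,X[0]-18:X[0]+18]=255
    q=max(cv2.findContours(g&w,0,1)[0],key=cv2.contourArea);m=cv2.minAreaRect(q);print(m,onplane(k,[m[0]],76))
"
```

```text
((470.0, 245.00001525878906), (25.93838882446289, 22.360679626464844), 63.43495178222656) [[ 459.37451999 -360.4070526    76.        ]]
((415.05401611328125, 292.6756591796875), (18.741483688354492, 18.412687301635742), 9.462322235107422) [[ 458.51899661 -359.90722296   76.        ]]
```

View pics/s8.png

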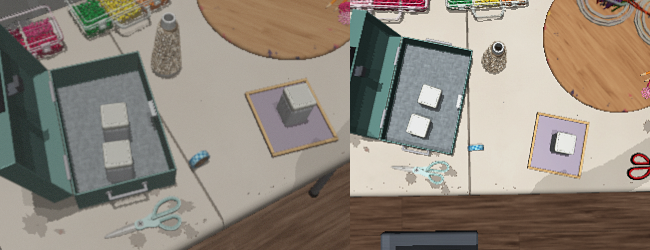

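The heavy tin stands on the felt, with its top at side crop (298,95) and top crop (565,142). Both views put it within 3 mm of the tray centre. The lid is open, the two light tins are upright, and the cone, roll and scissors are in place.

```bash
python3 -c "
from cell import r
print(r.job_done())"
```

```text
the job is handed in; nothing more can be done
None
```

I handed the job in: the lid stands open past upright, the heavy tin (about 3.4 N when lifted, against about 0.8 N for the other tin I weighed; the third was not weighed) is upright within 3 mm of the tray centre, and the other two tins, the cone, the roll and the scissors look undisturbed in the last pictures (no verdict was returned).

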